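# Load a coupling into the pull-test fixture and shut its gate

### The arm

A 6-joint arm with a two-finger parallel gripper is mounted at the origin on a cart in front of the work surface, level with it; the furniture and walls round the work are solid. World frame = base frame: x ahead of the robot, y to its left, z up, the work surface at z = 0. Lengths are in m, angles in degrees, forces in N, time in s.
With the tool pointing down it reaches from about 0.35 to 0.875 m from the base axis. Payload 4.2 kg.
Tool frame: the origin (TCP) lies on the centre line of the jaws, within the pads' length; the fingertips stand 19 mm ahead of it and the grasp point (between the pads) is the TCP; x points along the fingers, y is the direction in which the jaws open and shut, and the axes are right-handed (so a half turn about x gives the same grasp; the last joint's range is limited). The gripper opens to 87 mm and grips with 3 to 60 N. Pads are 19 mm wide; open, the fingers measure 117 mm over their backs; the gripper's body (75 mm by 190 mm) begins 51 mm behind the grasp point.
Start: joints at [-55.829, 22.042, 0.453, 0, -68.411, -14.817], TCP at [0.207, -0.59, 0.242] pointing down, gripper open.
Joint ranges: [-179.83, 179.83], [-69.29, 118.12], [-61.27, 80.66], [-181.25, 117.63], [-171.15, -9.14], [-177.46, 177.46]. Speed limits (degrees/s): [159.86, 159.86, 180, 180, 180, 180].

### API

Orientations are given as a 3x3 rotation matrix whose columns are the frame's x, y, z axes.
In Python, from station import * gives the robot as it stands.
- The arm moves only by the shell command python3 -m creep 'ROWS'. ROWS is JSON, a list of rows, each a list of 5 numbers: the opening, from 0 (shut) to 1 (fully open), then the shift along the world's x, y, z in mm, then the turn about the world's z in rad. In form: [[jaw, x, y, z, turn], ...]. A call has exactly 8 rows; each row is the pose to reach, as a shift and turn from the pose measured when the call began; what a row does not reach only later rows make up. A row lasts 1/10 s, in which the tool goes at most 50 mm and 8.59 degrees, less where a joint would pass 70% of its speed; a pose out of reach is approached as far as the arm can. A call with a gripper value outside its range is refused whole. The fingers move at their own pace and stop on an object; the grip force is fixed at half the most. Time passes only in rows, so rows that repeat a pose let the fingers close, or fill a call up. It gives the time, the measured TCP pose, the force and the opening at its end, in the units of the state.
- sense(): the state, without advancing time (a new reading comes with each control period).
- capture(name): name is "scene" or "top"; returns a dict with "image" (420x560x3 uint8, blue, green, red), "z_map" (420x560 float32, m along the optical axis (not along the pixel's ray), 0 where there is no reading), "mtx" (3x3 intrinsics, pixels), "k1" (the pictures are not rectified: a ray, as slopes to the right and down, at radius r is drawn at 1 + k1 r^2 times it, then the intrinsics apply), "eye" and "attitude" of the camera in the world. Camera axes: x right, y up, looking along -z (the intrinsics and any distortion apply to the point x, -y, -z); pixel columns grow to the right and rows downward; lengths in m; the calibration is good to about 2 mm. A picture is of the moment at which its call begins.
- finish_job(): hands the job in, once; it reports no verdict.
Trained networks look in a picture, given as the dict that the camera call returned (one of the last four; its "shot" number tells which), for a name from the list of things; names that differ only in an ending like _2 or _b are one class to them, and where a whole thing is asked for, a point or a joint stands for the part that bears it (a point fixed in the world has none). Each returns a list of dicts, best first, with "confidence" (0 to 1); they miss things now and then, are a little off and sometimes report something else, mostly with a low value. They report only what shows in the picture. A call takes as long as a camera call.
- look_for(picture, thing): "box" ([left, top, right, bottom] in pixels, round what is visible of it).
- mark_of(picture, thing): "centre" ([column, row] in pixels: a listed point, or the origin of a listed thing).
The state is a dict: "time_s": time; "joints": joint angles; "joint_velocities": joint speeds; "effort": joint torques, N m; "tcp_pos": TCP position; "ee_rot": TCP orientation; "wrist_force": force on the tool from outside, world axes, zero at the start; "moment": the same for the moment, N m; "gripper_width": opening from 0.0 (shut) to 1.0 (fully open).
Only numpy, scipy, OpenCV 4.12 (cv2) and the standard library are available. Lean on these libraries where they do the work, as an engineer would, in place of code of your own. Each camera call takes 0.05 s, during which the arm holds its last target.

### The job

Load the tall stepped coupling into the pull-test fixture: swing the fixture's gate wide open, stand the coupling upright on the base plate inside the slot, its wide body under the slotted top plate, and then shut the gate fully in front of it. Keep the coupling upright throughout and do not knock over or shift the paste tin and the sealant bottle.

Things in the scene. Friction and masses are not known exactly. Their poses are not given: they have to be found in the camera images.
- coupling_centre (a point): Centre (half-way up, 69.5 mm above the foot) of the tall stepped grey-white coupling, loose, upright, 139 mm tall, 0.7 kg; z axis up. Above the foot: body diameter 43 mm to 52 mm, tapering to 31 mm at 66; neck diameter 34 mm from 66 to 80; straight band diameter 30 mm from 80 to 98 (grip it about 97 mm above the foot); then tapering to diameter 21 mm at the top.
- slot_seat (a point): Where the loaded coupling's axis meets the top of the fixture's dark base plate (106 x 150 x 10 mm, x = -60 to 46, fixed; place and yaw vary). x axis: into the slot, away from its mouth; y to the left; z up. Two aluminium cheeks leave a slot 47 mm wide; the back stop's face is at x = 22 mm, so that the coupling pushed right back stands at x = 0.
- gate (a joint): Angle of the gate (rad): 0 shut, bar straight across the mouth; it grows as the gate swings out (to -x of the slot) to at most 1.9; starts at 0 to 0.3; from about 1.5 the way in is clear. It moves easily (0.5 N at the handle) and stays where it is left. The rubber pad on its bar, when shut, leaves the loaded coupling 5 mm of play.
- gate_handle (a point): On the axis of the gate's upright round black handle, diameter 16 mm, at the height to grip: 125 mm above the bench, 21 mm below its top; it is straight for 37 mm below this point. It stands at the free end of the gate's steel bar (10 mm thick, 34 to 52 mm above the bench), 112 mm from the hinge axis.
- gate_hinge (a point): On the gate's upright hinge axis, at the height of gate_handle: x = -36, y = -52 mm in slot_seat's frame. Shut, the bar points along +y of slot_seat; it turns anticlockwise seen from above as it opens.
- tin_centre (a point): Centre of the round paste tin, black lid, 70 mm diameter, 55 mm tall, loose on the bench: leave it alone. It and the coupling may start in each other's place.
- sealant_bottle: Red flat sealant bottle with black nozzle, 26 x 46 x 118 mm, standing on the bench to the right of the fixture; origin at the centre of its underside: leave it alone.
- slot_mouth (a point): Mouth of the slot, on the base plate, 34 mm before slot_seat (axes alike). Flared lips begin here. The coupling comes in upright through the mouth along +x, its foot 0 to 5 mm above the base plate: its body is too wide to be lowered through the top plate. The base plate reaches 26 mm farther out than the mouth, then a ramp 16 mm long falls to the bench.
- yoke (a point): Top face of the slotted steel top plate (yoke) above slot_seat, 70 mm above the base plate (axes alike). The yoke is 5 mm thick, its screw heads stand 1 mm higher; its slot, 38 mm wide, is open to -x with flared lips and takes the coupling's neck.

How it is judged (in metres and radians):
On the way, in this order (a step that is already met when the one before it is completed fails the run):
1. the gate is swung open (value of joint gate above 1 rad), for 0.1 s.
2. the coupling stands upright in the slot, under the yoke (x of coupling_centre in the frame of slot_seat between -0.012 and 0.006 m and y of coupling_centre in the frame of slot_seat between -0.005 and 0.005 m and z of coupling_centre in the frame of slot_seat below 0.0735 m and angle between coupling_centre's own z axis and vertical below 0.06 rad), for 0.2 s.
At the end, for the whole second after the job is handed in: The coupling stands upright (within 0.06 rad) on the base plate (at most 4 mm off it), in the slot within 8 mm of the back stop and 5 mm sideways of the seat; the gate is shut (below 0.08 rad) (x of coupling_centre in the frame of slot_seat between -0.008 and 0.006 m and y of coupling_centre in the frame of slot_seat between -0.005 and 0.005 m and z of coupling_centre in the frame of slot_seat below 0.0735 m and angle between coupling_centre's own z axis and vertical below 0.06 rad and value of joint gate below 0.08 rad); the robot touches nothing.
It fails at once if the coupling is tipped (over 0.5 rad) (angle between coupling_centre's own z axis and vertical above 0.5 rad).
It fails at once if the paste tin is shifted more than 30 mm (distance of tin_centre from where it was at the start of the episode above 0.03 m).
It fails at once if the sealant bottle is shifted more than 30 mm (distance of sealant_bottle from where it was at the start of the episode above 0.03 m).
It also fails if it takes over 67 s, if anything falls off the work surface, if the arm or the gripper's body presses on something with over 40 N, if the wrist force passes 120 N, or if a joint passes its speed limit or range.

## Working session

There is one attempt and no reset: what is moved stays moved. The work goes in short steps, Python scripts to look and compute and a shell command to move; the robot and the scene stay as the last step left them, time stands still between calls to the robot, and variables do not carry over. Pictures are saved under pics/ and viewed, and the job is handed in when it is done.

```bash
ls; mkdir -p pics; cat > h.py <<'E'
from station import *
import numpy as np, cv2
def ray(p,c):
    K=np.array(c["mtx"]);k1=c["k1"]
    d=np.array([(p[0]-K[0,2])/K[0,0],(p[1]-K[1,2])/K[1,1]]);u=d.copy()
    for _ in range(30): u=d/(1+k1*(u@u))
    return np.array(c["attitude"])@np.array([u[0],-u[1],-1.])
def onz(p,c,z):
    r=ray(p,c);e=np.array(c["eye"]);return e+r*(z-e[2])/r[2]
def proj(P,c):
    q=np.array(c["attitude"]).T@(np.array(P)-np.array(c["eye"]));u=np.array([q[0],-q[1]])/-q[2]
    u=u*(1+c["k1"]*(u@u));K=np.array(c["mtx"]);return [K[0,0]*u[0]+K[0,2],K[1,1]*u[1]+K[1,2]]
def zp(p,c):
    x,y=int(round(p[0])),int(round(p[1]));z=c["z_map"][y,x];return np.array(c["eye"])+ray(p,c)*z
E
python3 - <<'E'
from h import *
s=sense();print(s["time_s"],s["tcp_pos"],s["ee_rot"],s["gripper_width"])
H=dict(coupling_centre=.0695,slot_seat=.01,gate_handle=.125,gate_hinge=.125,tin_centre=.0275,sealant_bottle=0,slot_mouth=.01,yoke=.08)
for n in("scene","top"):
    c=capture(n);cv2.imwrite(f"pics/{n}0.png",c["image"]);print(n,c["eye"])
    for k,z in H.items():
        for m in mark_of(c,k)[:2]: print(k,np.round(m["centre"]),round(m["confidence"],2),np.round(onz(m["centre"],c,z),4))
E
```

```text
pics
0.0 [ 0.20695823 -0.5891283   0.24045611] [[-7.96808457e-04 -3.31210195e-01  9.43556661e-01]
 [ 2.07542004e-03  9.43554380e-01  3.31211147e-01]
 [-9.99997529e-01  2.22218825e-03 -6.44318338e-05]] 1.0000251720685793
scene [0.17954242 0.40315465 0.65500231]
coupling_centre [208. 251.] 0.59 [0.5664 0.0183 0.0695]
slot_seat [258. 224.] 0.66 [ 0.5575 -0.1469  0.01  ]
gate_handle [258. 209.] 0.77 [ 0.5137 -0.083   0.125 ]
gate_hinge [300. 177.] 0.28 [ 0.4891 -0.2166  0.125 ]
tin_centre [252. 308.] 0.6 [0.4381 0.0629 0.0275]
sealant_bottle [298. 176.] 0.7 [ 0.5698 -0.3629  0.    ]
slot_mouth [274. 233.] 0.98 [ 0.5109 -0.1392  0.01  ]
yoke [258. 202.] 0.93 [ 0.5526 -0.1443  0.08  ]
top [ 0.32818803 -0.12184275  1.12796543]
coupling_centre [207. 193.] 0.55 [0.565  0.0213 0.0695]
slot_seat [282. 203.] 0.67 [ 0.5515 -0.1501  0.01  ]
gate_handle [251. 210.] 0.93 [ 0.5135 -0.0814  0.125 ]
gate_hinge [304. 215.] 0.82 [ 0.5021 -0.1947  0.125 ]
gate_hinge [283. 203.] 0.3 [ 0.5291 -0.1496  0.125 ]
tin_centre [192. 251.] 0.79 [0.4375 0.0601 0.0275]
sealant_bottle [370. 192.] 0.89 [ 0.5777 -0.3661  0.    ]
slot_mouth [281. 218.] 0.97 [ 0.5153 -0.1477  0.01  ]
yoke [286. 199.] 0.74 [ 0.5456 -0.158   0.08  ]
```

```bash
python3 - <<'E'
import cv2
a=cv2.imread("pics/scene0.png")[130:350,150:370];b=cv2.imread("pics/top0.png")[140:290,150:400]
cv2.imwrite("pics/a.png",cv2.resize(a,None,fx=2.7,fy=2.7,interpolation=2));cv2.imwrite("pics/b.png",cv2.resize(b,None,fx=3.2,fy=3.2,interpolation=2))
E
```

```text
(no output)
```

View pics/a.png

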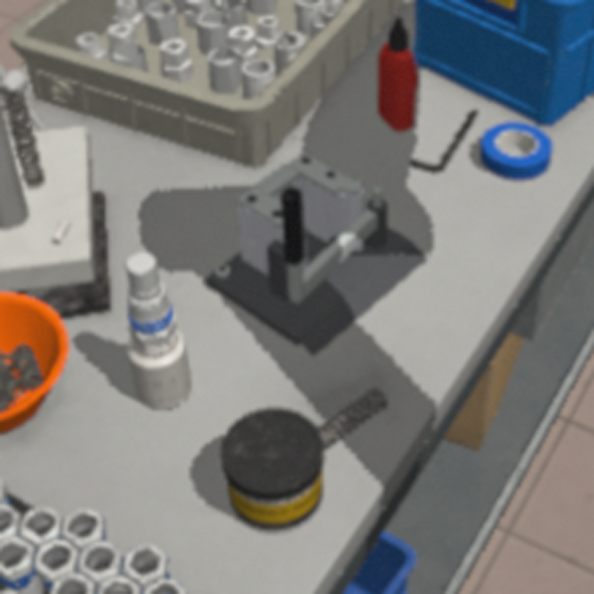

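View pics/b.png

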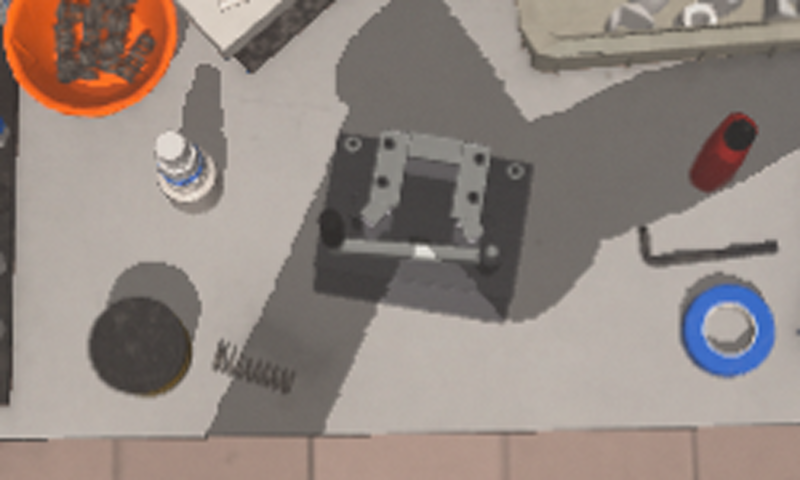

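View pics/scene0.png

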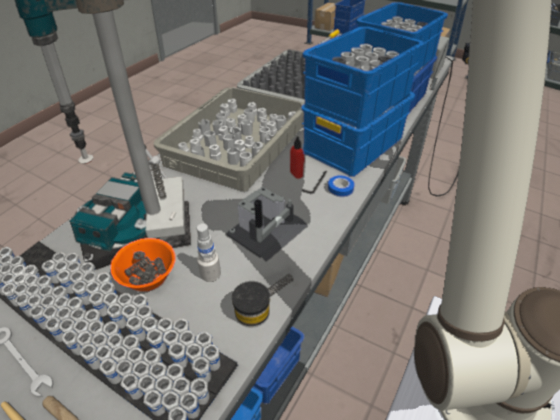

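```bash
python3 - <<'E'
from h import *
c=capture("top")
f=lambda x,y,z:onz((150+x/3.2,140+y/3.2),c,z)
B=[f(345,130,.01),f(533,160,.01),f(503,322,0),f(315,290,0)]
print(np.round(B,4)); print([round(np.linalg.norm(B[i]-B[(i+1)%4]),4) for i in range(4)])
d=B[0]-B[1];print("yaw",np.arctan2(-d[0],d[1]))
# depth points for yoke
z=c["z_map"];P=[]
for v in range(170,235):
  for u in range(240,330):
    if z[v,u]>0:
      p=zp((u,v),c);P.append([u,v,*p])
P=np.array(P)
m=(P[:,4]>.07)&(P[:,4]<.09);Q=P[m][:,2:4].astype(np.float32)*1000;print(len(Q),np.median(P[m][:,4]),cv2.minAreaRect(Q))
m=(P[:,4]>.006)&(P[:,4]<.016);Q=P[m][:,2:4].astype(np.float32)*1000;print(len(Q),cv2.minAreaRect(Q))
m=P[:,4]>.11;print(P[m][:,2:])
m=(P[:,4]>.09);print(m.sum())
E
```

```text
[[ 0.6077 -0.0935  0.01  ]
 [ 0.582  -0.2351  0.01  ]
 [ 0.4607 -0.2093  0.    ]
 [ 0.4874 -0.0693  0.    ]]
[np.float64(0.1439), np.float64(0.1244), np.float64(0.1426), np.float64(0.1231)]
yaw -0.17953303344134425
667 0.08026831464990547 ((548.9456176757812, -141.88442993164062), (114.678955078125, 87.7582778930664), 88.61884307861328)
1691 ((544.7943115234375, -162.66127014160156), (203.76165771484375, 143.3476104736328), 80.14435577392578)
[[ 0.52104824 -0.08619503  0.1461891 ]
 [ 0.51963854 -0.08182752  0.14280311]
 [ 0.51797117 -0.08426088  0.15118951]
 [ 0.51898647 -0.08615662  0.14576938]
 [ 0.51897198 -0.08825674  0.14564944]
 [ 0.51900293 -0.09034983  0.14529546]
 [ 0.5170208  -0.07980871  0.14543913]
 [ 0.51655231 -0.08200409  0.14768043]
 [ 0.51729327 -0.08394748  0.14362715]
 [ 0.51655231 -0.08618861  0.14728765]
 [ 0.51644214 -0.08830167  0.1476649 ]
 [ 0.5162863  -0.09042071  0.14828025]
 [ 0.51642161 -0.09249168  0.14737918]
 [ 0.51490007 -0.07978319  0.14532914]
 [ 0.51425773 -0.0820163   0.14851131]
 [ 0.51447315 -0.08406181  0.14717877]
 [ 0.51465192 -0.08611996  0.
[... 1029 characters left out ...]
5066416  -0.08382195  0.14329905]
 [ 0.50653244 -0.085941    0.14369276]
 [ 0.50634991 -0.08807223  0.14449167]
 [ 0.50780242 -0.08990931  0.1362634 ]
 [ 0.50894661 -0.09183261  0.12973427]
 [ 0.51176973 -0.09352474  0.11392862]
 [ 0.50655604 -0.08123664  0.13205033]
 [ 0.50649353 -0.08336987  0.13218593]
 [ 0.50605468 -0.08557918  0.13442372]
 [ 0.50717718 -0.08747915  0.12793907]
 [ 0.50692791 -0.08965373  0.12911742]
 [ 0.50833311 -0.09154499  0.12104867]
 [ 0.50605538 -0.08297044  0.1224492 ]
 [ 0.50564079 -0.08519571  0.12457522]
 [ 0.50610986 -0.08724002  0.12170451]
 [ 0.50633419 -0.08934115  0.12021697]
 [ 0.50750106 -0.09128797  0.11339572]
 [ 0.50544535 -0.08475743  0.11324113]]
73
```

```bash
python3 - <<'E'
from h import *
c=capture("top");z=c["z_map"]
P=np.full((70,100,3),np.nan)
for v in range(170,240):
  for u in range(235,335):
    P[v-170,u-235]=zp((u,v),c)
np.save("P.npy",P)
zz=P[...,2]
for v in range(0,62,1): print("%3d "%(v+170)+"".join('#' if .074<q<.09 else ('H' if q>.09 else ('+' if q>.03 else ('.' if q>.006 else ' '))) for q in zz[v]))
E
python3 - <<'E'
import cv2
b=cv2.imread("pics/top0.png")[170:250,240:330]
b=cv2.resize(b,None,fx=7,fy=7,interpolation=0);b=cv2.convertScaleAbs(b,alpha=1.8);cv2.imwrite("pics/b2.png",b)
E
```

```text
170                                                                                                     
171                .                                                                  .                 
172                                  H                                                                  
173                                                                                                     
174          .                                                                                          
175                                                                                              .      
176                                                                                                     
177                                                                                                     
178                                                                                                     
179                                                                                                     
180                                    #          
[... 4687 characters left out ...]
       ........ ................................... .................          H            
226               ..... .............................................H...........                       
227                  . .  ........  ....... ....................... ............                        
228                 .    .. H.. . ..  ..................... ....................                        
229              .   ..  ...    ...  ..  . .....................................                  .     
230       .                 .     .  H. . . H  .   ....... ...... ..............   H                .   
231                              .    ......  ... ...... H...................... .
```

View pics/b2.png

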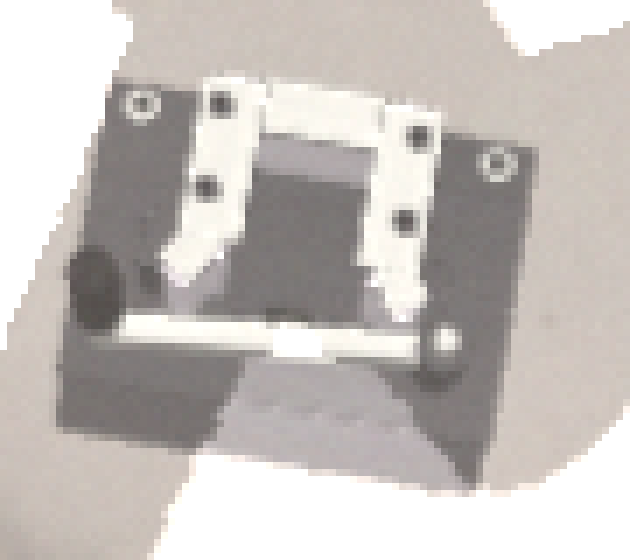

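```bash
python3 - <<'E'
from h import *
c=capture("top");P=np.load("P.npy")
g=lambda x,y,z:onz((240+x/7-.5,170+y/7-.5),c,z)
S=[g(221,103,.081),g(207,186,.081),g(420,136,.081),g(404,220,.081)]
print(np.round(S,4),"centre",np.round(np.mean(S,0),4))
yaws=[np.arctan2(-(S[0]-S[2])[0],(S[0]-S[2])[1]),np.arctan2(-(S[1]-S[3])[0],(S[1]-S[3])[1])]
print(yaws,[np.arctan2((S[a]-S[b])[1],(S[a]-S[b])[0]) for a,b in((0,1),(2,3))])
H=[g(141,103,.01),g(497,163,.01)];print("holes",np.round(H,4),np.mean(H,0),np.arctan2(-(H[0]-H[1])[0],(H[0]-H[1])[1]))
C=[g(113,77,.01),g(538,150,.01),g(475,492,0),g(57,430,0)];print("corners",np.round(C,4),np.mean(C[:2],0),np.linalg.norm(C[0]-C[1]),np.arctan2(-(C[0]-C[1])[0],(C[0]-C[1])[1]))
L=[];R=[]
for v in range(193,205):
  m=(abs(P[v-170,:,2]-.081)<.008); idx=np.where(m)[0]
  gap=np.argmax(np.diff(idx)); 
  L.append(onz((235+idx[gap]+.5,v),c,.08)[:2]);R.append(onz((235+idx[gap+1]-.5,v),c,.08)[:2])
L=np.array(L);R=np.array(R)
for E_ in(L,R):
  p=np.polyfit(E_[:,0],E_[:,1],1);print("edge slope",p[0],"y at x=.55",np.polyval(p,.55))
# back stop top height & face, hinge
for v,u in((191,262),(192,265),(193,270),(218,293),(220,290),(219,280),(217,281)): print(u,v,np.round(P[v-170,u-235],4))
E
```

```text
[[ 0.5811 -0.1252  0.081 ]
 [ 0.5537 -0.1202  0.081 ]
 [ 0.569  -0.1893  0.081 ]
 [ 0.5414 -0.1834  0.081 ]] centre [ 0.5613 -0.1545  0.081 ]
[np.float64(-0.1857995860187745), np.float64(-0.19213785460420532)] [np.float64(-0.1802646050229264), np.float64(-0.21229008406060237)]
holes [[ 0.5987 -0.0978  0.01  ]
 [ 0.5754 -0.2202  0.01  ]] [ 0.58703262 -0.15900456  0.01      ] -0.18844177562055395
corners [[ 0.6081 -0.0883  0.01  ]
 [ 0.5797 -0.2345  0.01  ]
 [ 0.4627 -0.2098  0.    ]
 [ 0.4867 -0.0674  0.    ]] [ 0.59391696 -0.16139042  0.01      ] 0.1489561762416885 -0.19174320737068093
edge slope -0.14264784305779046 y at x=.55 -0.1337638975549971
edge slope -0.14941379023992082 y at x=.55 -0.17218993924775744
262 191 [ 0.5815 -0.1033  0.0115]
265 192 [ 0.5797 -0.1105  0.0077]
270 193 [ 0.5608 -0.1224  0.0805]
293 218 [ 0.5074 -0.1742  0.0528]
290 220 [ 0.5026 -0.1672  0.0542]
280 219 [ 0.5057 -0.1444  0.0519]
281 217 [ 0.5103 -0.1467  0.0519]
```

```bash
python3 - <<'E'
from h import *
for n in("top","scene"):
  c=capture(n);z=c["z_map"]
  U,V=np.meshgrid(np.arange(560),np.arange(420))
  A=np.array([[zp((u,v),c) for u in range(0,560,1)] for v in range(0,420,1)]) 
  np.save(f"A_{n}.npy",A)
  m=(z>0)&(A[...,2]>.115)&(A[...,0]>.3)&(A[...,0]<.85)&(abs(A[...,1])<.45)
  Q=A[m];g={}
  for p in Q:
    k=(round(p[0]/.03),round(p[1]/.03));g.setdefault(k,[]).append(p[2])
  print(n,[(round(k[0]*.03,2),round(k[1]*.03,2),len(v),round(max(v),2)) for k,v in sorted(g.items()) if len(v)>3])
A=np.load("A_top.npy")
m=(A[...,2]>.125)&(A[...,2]<.15)&(np.hypot(A[...,0]-.566,A[...,1]-.02)<.04);print(m.sum(),A[m].mean(0))
for lo,hi in((.13,.145),(.04,.06)):
  m=(A[...,2]>lo)&(A[...,2]<hi)&(np.hypot(A[...,0]-.566,A[...,1]-.02)<.04);print(m.sum(),A[m].min(0),A[m].max(0),A[m].mean(0))
A=np.load("A_scene.npy")
m=(A[...,2]>.08)&(A[...,2]<.098)&(np.hypot(A[...,0]-.566,A[...,1]-.02)<.04);print(m.sum(),A[m].mean(0))
E
```

```text
top [(0.3, -0.45, 129, np.float64(0.6)), (0.3, -0.42, 317, np.float64(0.61)), (0.3, -0.39, 386, np.float64(0.61)), (0.3, -0.36, 32, np.float64(0.6)), (0.33, -0.45, 338, np.float64(0.59)), (0.33, -0.42, 525, np.float64(0.59)), (0.33, -0.39, 74, np.float64(0.59)), (0.36, -0.45, 552, np.float64(0.57)), (0.36, -0.42, 16, np.float64(0.54)), (0.39, -0.45, 133, np.float64(0.56)), (0.42, -0.45, 121, np.float64(0.3)), (0.42, -0.42, 22, np.float64(0.3)), (0.45, -0.45, 109, np.float64(0.3)), (0.45, -0.42, 447, np.float64(0.3)), (0.48, -0.45, 234, np.float64(0.3)), (0.48, -0.42, 254, np.float64(0.3)), (0.51, -0.45, 378, np.float64(0.3)), (0.51, -0.42, 118, np.float64(0.3)), (0.51, -0.09, 58, np.float64(0.15)), (0.54, -0.45, 410, np.float64(0.3)), (0.54, -0.42, 4, np.float64(0.15)), (0.57, -0.45, 185, np.float64(0.3)), (0.57, -0.36, 8, np.float64(0.12)), (0.57, 0.0, 26, np.float64(0.14)), (0.57, 0.03, 80, np.float64(0.14)), (0.6, -0.45, 16, np.float64(0.3)), (0.69, -0.06, 269, np.float64(0.58)), (0.69, -0.03, 520, np.float64(0.59)), (0.69, 0.0, 57, np.float64(0.59)), (0.72, -0.06, 70, np.float64(
[... 1234 characters left out ...]
-0.03, 57, np.float64(0.17)), (0.75, 0.0, 789, np.float64(0.49)), (0.75, 0.03, 155, np.float64(0.52)), (0.78, 0.03, 165, np.float64(0.52)), (0.78, 0.06, 78, np.float64(0.53)), (0.81, 0.03, 190, np.float64(0.5)), (0.81, 0.06, 2305, np.float64(0.53)), (0.81, 0.09, 162, np.float64(0.53)), (0.84, 0.03, 5, np.float64(0.31)), (0.84, 0.06, 148, np.float64(0.52)), (0.84, 0.09, 43, np.float64(0.53))]
90 [0.56671363 0.02069538 0.13767131]
83 [0.55760159 0.01096424 0.13074   ] [0.57708097 0.03181565 0.14287342] [0.56721979 0.02100269 0.13858752]
106 [5.46777146e-01 4.60296861e-05 4.01603820e-02] [0.58569066 0.04222277 0.05921693] [0.55835646 0.01612551 0.0534459 ]
116 [0.56049497 0.0303904  0.08966626]
```

View pics/top0.png

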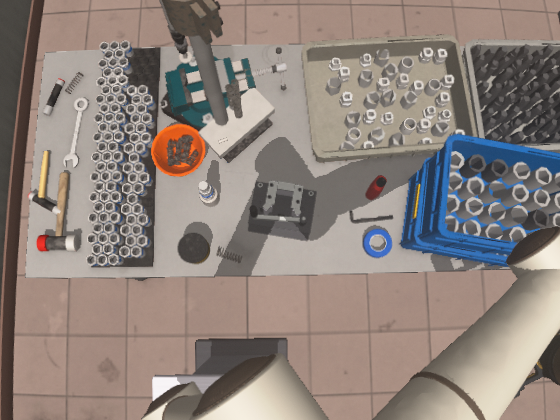

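```bash
python3 -m creep '[[0.4,5,36,10,0.07],[0.4,12,72,20,0.14],[0.4,20,108,30,0.21],[0.4,30,144,40,0.28],[0.4,42,180,45,0.35],[0.4,55,216,50,0.42],[0.4,70,253,50,0.5],[0.4,85,290,50,0.57]]'
```

```text
time_s: 1.95
tcp_pos: [0.2924, -0.2983, 0.292]
ee_rot: [[0.001, -0.79, 0.614], [-0.001, 0.614, 0.79], [-1.0, -0.001, 0.0]]
wrist_force: [1.5, -0.9, -0.4]
gripper_width: 0.428
```

```bash
python3 -m creep '[[0.35,28,27,-11,0.07],[0.35,56,54,-22,0.14],[0.35,84,81,-33,0.21],[0.35,112,108,-44,0.28],[0.35,140,135,-55,0.36],[0.35,168,162,-66,0.43],[0.35,196,188,-77,0.5],[0.35,221,212,-87,0.575]]'
```

```text
time_s: 2.75
tcp_pos: [0.5146, -0.0848, 0.2047]
ee_rot: [[0.002, -0.997, 0.082], [0.0, 0.082, 0.997], [-1.0, -0.002, 0.0]]
wrist_force: [-0.2, -0.3, 0.2]
gripper_width: 0.353
```

```bash
cat > look.py <<'E'
from h import *
import sys
n,f,u0,v0,u1,v1,k=sys.argv[1:];u0,v0,u1,v1=map(int,(u0,v0,u1,v1));k=float(k)
c=capture(n);cv2.imwrite(f"pics/{f}.png",cv2.resize(c["image"][v0:v1,u0:u1],None,fx=k,fy=k,interpolation=2))
s=sense();print(s["time_s"],s["tcp_pos"])
E
python3 look.py scene s1 160 110 360 290 3
```

```text
2.8 [ 0.51751552 -0.08252114  0.20287548]
```

View pics/s1.png

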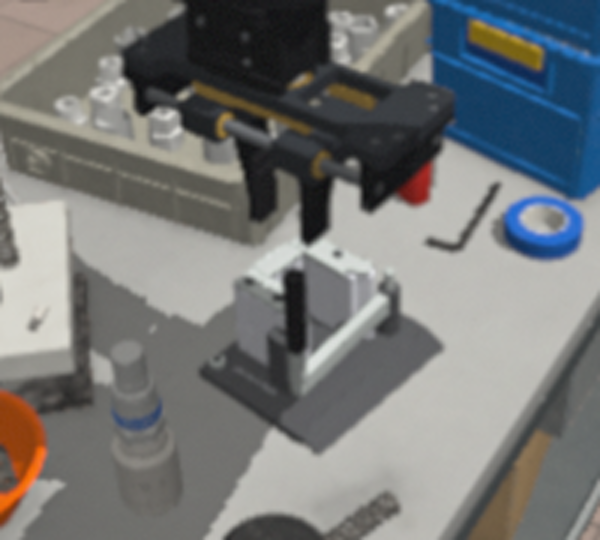

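```bash
python3 -m creep '[[0.35,-4,-3.5,0,0.005],[0.35,-4,-3.5,-15,0.005],[0.35,-4,-3.5,-30,0.005],[0.35,-4,-3.5,-45,0.005],[0.35,-4,-3.5,-60,0.005],[0.35,-4,-3.5,-78,0.005],[0.35,-4,-3.5,-78,0.005],[0.35,-4,-3.5,-78,0.005]]'; python3 look.py scene s2 160 110 360 290 3
```

```text
time_s: 3.6
tcp_pos: [0.5133, -0.0866, 0.1255]
ee_rot: [[0.002, -0.997, 0.072], [0.0, 0.072, 0.997], [-1.0, -0.002, 0.0]]
wrist_force: [0.8, -0.0, 0.0]
gripper_width: 0.351
3.65 [ 0.51384309 -0.0864744   0.12598665]
```

View pics/s2.png

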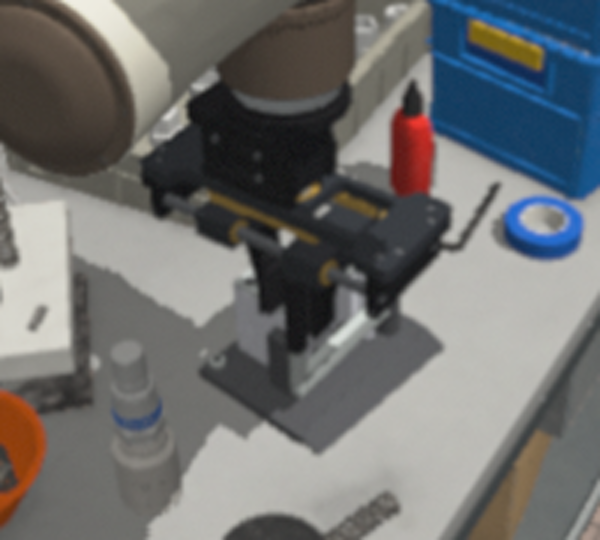

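```bash
python3 -m creep '[[0.25,-14,0,0,0.125],[0.25,-28.5,-1,0,0.255],[0.25,-42.5,-4.5,0,0.385],[0.25,-56,-10,0,0.515],[0.25,-69,-16.5,0,0.645],[0.25,-81,-25,0,0.775],[0.25,-91.5,-35,0,0.905],[0.25,-100.5,-46.5,0,1.035]]'; python3 look.py scene s3 160 110 360 290 3
```

```text
time_s: 4.45
tcp_pos: [0.4139, -0.1332, 0.1275]
ee_rot: [[0.006, -0.566, -0.824], [0.004, -0.824, 0.566], [-1.0, -0.006, -0.003]]
wrist_force: [1.0, 1.0, 0.9]
gripper_width: 0.25
4.5 [ 0.41224759 -0.13408923  0.12727678]
```

View pics/s3.png

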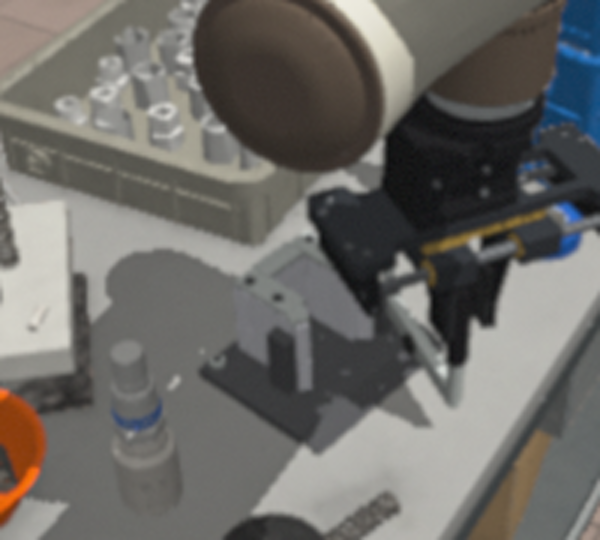

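```bash
python3 -m creep '[[0.25,-7.5,-12.5,0,0.13],[0.25,-13.5,-25.5,0,0.26],[0.25,-18,-39.5,0,0.39],[0.25,-20.5,-54,0,0.52],[0.25,-21,-65,0,0.62],[0.25,-21,-70.5,0,0.67],[0.35,-21,-70.5,0,0.67],[0.4,-21,-68,0,0.67]]'; python3 look.py scene s4 160 110 400 290 3; python3 -m creep '[[0.4,0,0,10,0],[0.4,0,0,25,0],[0.4,0,0,45,0],[0.6,5,20,65,-0.12],[0.8,15,50,75,-0.26],[1,30,90,75,-0.4],[1,50,125,75,-0.54],[1,75,160,75,-0.68]]'; python3 look.py scene s5 160 110 400 290 3
```

```text
time_s: 5.3
tcp_pos: [0.3916, -0.2021, 0.1278]
ee_rot: [[0.002, 0.067, -0.998], [0.005, -0.998, -0.067], [-1.0, -0.005, -0.002]]
wrist_force: [0.7, -0.5, 0.4]
gripper_width: 0.355
5.35 [ 0.391415   -0.20167899  0.12770021]
time_s: 6.15
tcp_pos: [0.4661, -0.0405, 0.2042]
ee_rot: [[0.006, -0.578, -0.816], [0.003, -0.816, 0.578], [-1.0, -0.006, -0.003]]
wrist_force: [1.1, -0.4, 0.1]
gripper_width: 0.772
6.2 [ 0.47118475 -0.03672307  0.20439573]
```

View pics/s4.png

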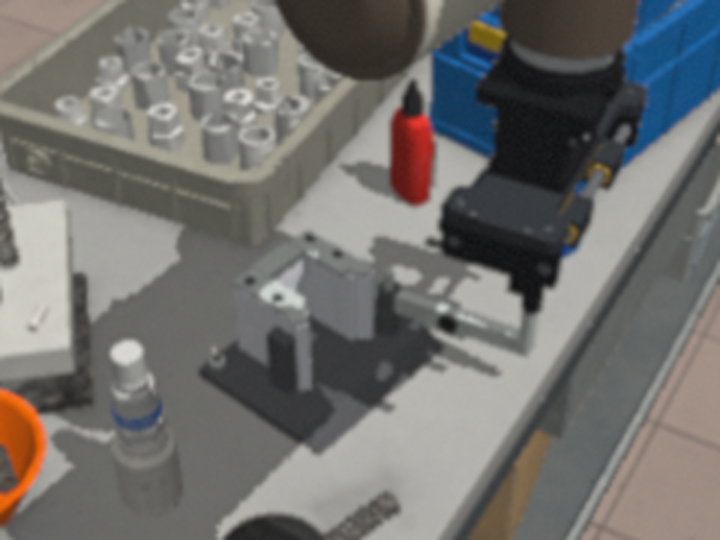

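View pics/s5.png

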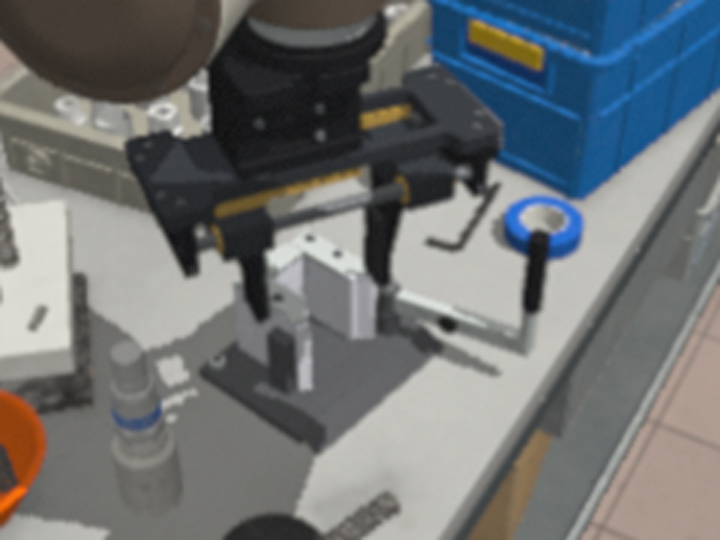

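```bash
python3 -m creep '[[1,16,10,0,0.07],[1,32,20,0,0.14],[1,48,30,0,0.21],[1,64,40,0,0.28],[1,80,49,0,0.35],[1,96,58,0,0.43],[1,96,58,0,0.43],[1,96,58,0,0.43]]'; python3 look.py scene s6 130 110 370 290 3;python3 - <<'E'
from h import *
c=capture("top")
for k in("coupling_centre","tin_centre"): print([ (m["confidence"],np.round(onz(m["centre"],c,.0695 if k[0]=="c" else .0275),4)) for m in mark_of(c,k)[:2]])
A=np.array([[zp((u,v),c) for u in range(190,225)] for v in range(170,210)])
m=(A[...,2]>.12)&(A[...,2]<.145);print(m.sum(),A[m].mean(0) if m.sum() else 0)
E
```

```text
time_s: 7.0
tcp_pos: [0.5669, 0.0216, 0.2046]
ee_rot: [[0.008, -0.189, -0.982], [0.008, -0.982, 0.189], [-1.0, -0.009, -0.006]]
wrist_force: [-0.4, -0.5, -0.3]
gripper_width: 0.998
7.05 [0.56651666 0.02126961 0.20464006]
[(0.58, array([0.5677, 0.0188, 0.0695]))]
[(0.87, array([0.4403, 0.0571, 0.0275]))]
34 [0.56494487 0.0204125  0.1351605 ]
```

View pics/s6.png

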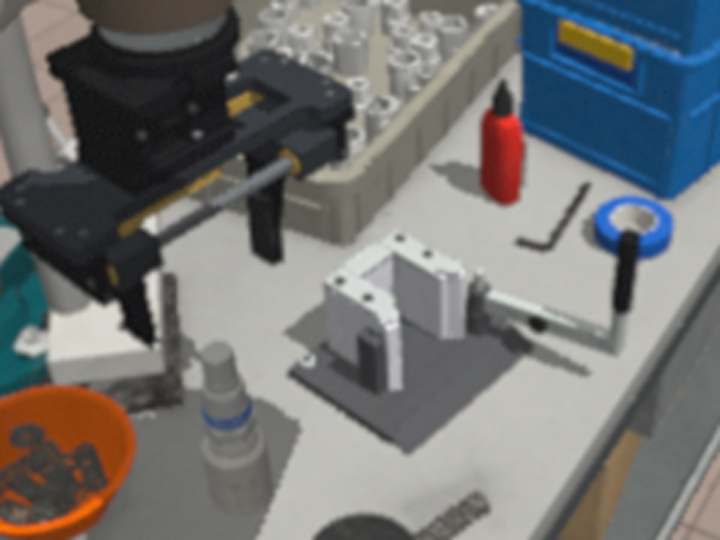

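```bash
python3 -m creep '[[1,0,0,-20,0],[1,0,0,-40,0],[1,0,0,-60,0],[1,0,0,-75,0],[1,0,0,-90,0],[1,0,0,-100,0],[1,0,0,-107,0],[1,0,0,-107,0]]'; python3 -m creep '[[0.8,0,0,0,0],[0.6,0,0,0,0],[0.5,0,0,0,0],[0.4,0,0,0,0],[0.3,0,0,0,0],[0.2,0,0,0,0],[0.1,0,0,0,0],[0.1,0,0,0,0]]';python3 look.py scene s7 130 110 370 290 3
```

```text
time_s: 8.0
tcp_pos: [0.566, 0.0207, 0.0971]
ee_rot: [[0.007, -0.189, -0.982], [0.008, -0.982, 0.189], [-1.0, -0.009, -0.005]]
wrist_force: [0.3, -0.4, -0.4]
gripper_width: 0.999
time_s: 8.8
tcp_pos: [0.5662, 0.0209, 0.0972]
ee_rot: [[0.007, -0.189, -0.982], [0.008, -0.982, 0.189], [-1.0, -0.009, -0.006]]
wrist_force: [0.8, 0.9, -0.7]
gripper_width: 0.359
8.85 [0.56617845 0.02101483 0.09718094]
```

View pics/s7.png

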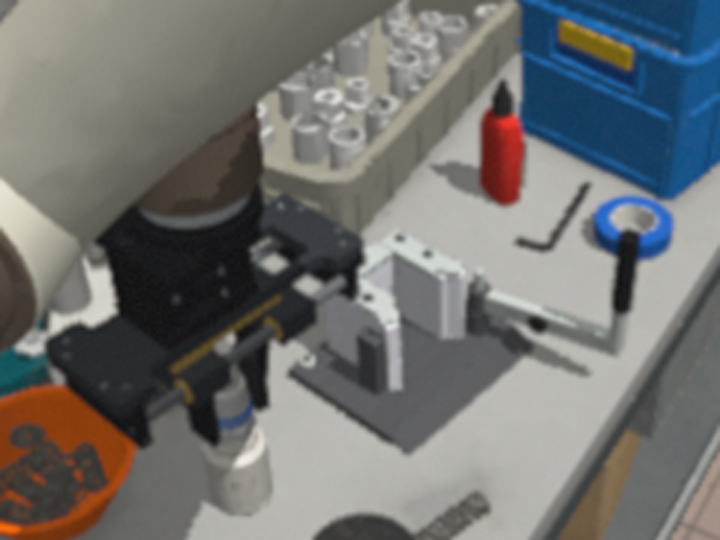

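```bash
python3 -m creep '[[0.1,0,0,8,0],[0.1,0,0,20,0],[0.1,0,0,35,0],[0.1,0,0,50,0],[0.1,-5,-5,62,0],[0.1,-15,-15,70,0],[0.1,-30,-28,72,0],[0.1,-46,-44,72,0]]';python3 look.py scene s8 130 110 370 290 3
```

```text
time_s: 9.65
tcp_pos: [0.5185, -0.0239, 0.1695]
ee_rot: [[0.006, -0.189, -0.982], [0.008, -0.982, 0.189], [-1.0, -0.009, -0.005]]
wrist_force: [-0.1, -0.4, -5.9]
gripper_width: 0.359
9.7 [ 0.51433139 -0.02620363  0.16880401]
```

View pics/s8.png

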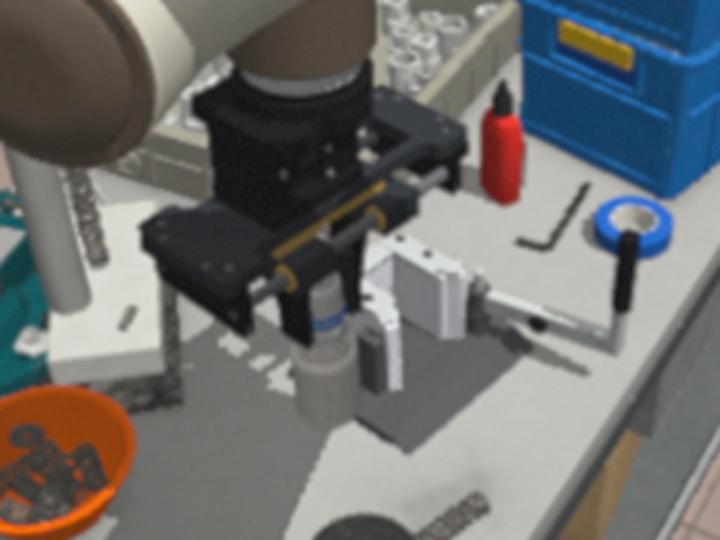

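```bash
python3 -m creep '[[0.1,-15,-14,0,0],[0.1,-27,-30,0,0],[0.1,-36,-46,0,0],[0.1,-44,-62,0,0],[0.1,-50,-78,0,0],[0.1,-55,-94,0,0],[0.1,-59,-109,0,0],[0.1,-59,-109,0,0]]';python3 -m creep '[[0.1,0,0,0,0],[0.1,0,0,-10,0],[0.1,0,0,-20,0],[0.1,0,0,-30,0],[0.1,0,0,-40,0],[0.1,0,0,-50,0],[0.1,0,0,-56,0],[0.1,0,0,-56,0]]';python3 look.py scene s9 180 110 420 290 3; python3 look.py top t9 190 140 390 290 4
```

```text
time_s: 10.5
tcp_pos: [0.4536, -0.137, 0.1687]
ee_rot: [[-0.001, -0.194, -0.981], [0.007, -0.981, 0.194], [-1.0, -0.007, 0.003]]
wrist_force: [-1.2, 0.2, -7.2]
gripper_width: 0.357
time_s: 11.3
tcp_pos: [0.4529, -0.1369, 0.1115]
ee_rot: [[-0.004, -0.194, -0.981], [0.007, -0.981, 0.194], [-1.0, -0.006, 0.005]]
wrist_force: [-0.2, 0.5, -6.7]
gripper_width: 0.361
11.35 [ 0.45336889 -0.13701797  0.11217155]
11.4 [ 0.45383642 -0.13702799  0.1126959 ]
```

View pics/s9.png

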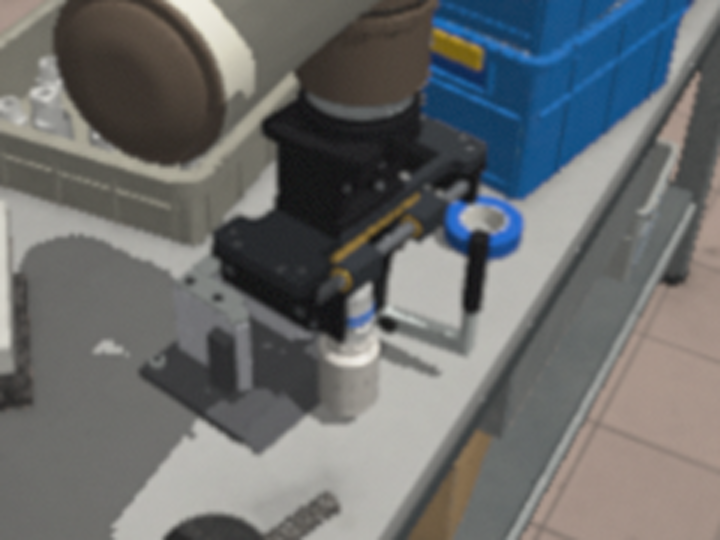

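View pics/t9.png

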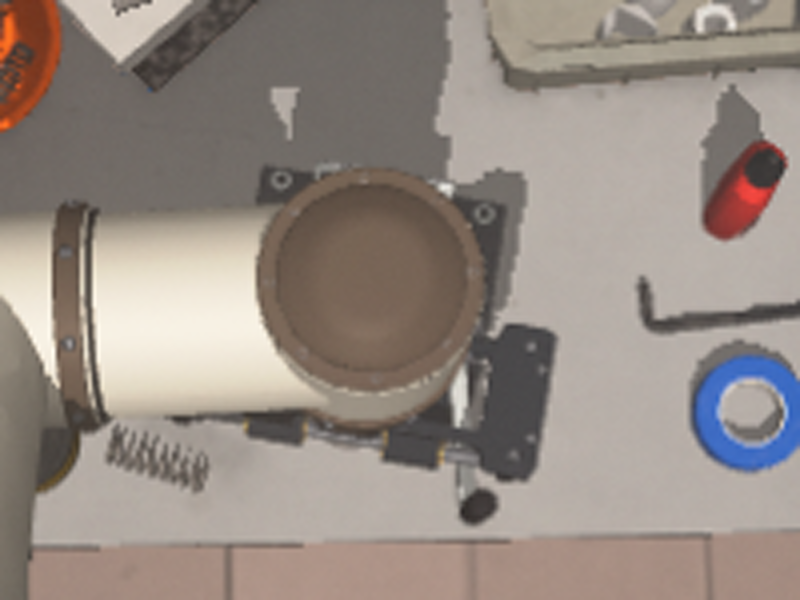

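```bash
python3 -m creep '[[0.1,2,2,-2,0],[0.1,8,1,-3,0],[0.1,14,0,-3,0],[0.1,20,-1.2,-3,0],[0.1,26,-2.4,-3,0],[0.1,32,-3.6,-3,0],[0.1,38,-4.8,-3,0],[0.1,38,-4.8,-3,0]]';python3 look.py scene s10 200 150 320 250 6; python3 - <<'E'
from h import *
c=capture("scene")
A=np.array([[zp((u,v),c) for u in range(180,340)] for v in range(150,300)])
s=sense();print(s["tcp_pos"],s["wrist_force"],s["moment"])
e=np.array(c["eye"])
for lo,hi in((.025,.055),):
  m=(A[...,2]>lo)&(A[...,2]<hi)&(np.hypot(A[...,0]-s["tcp_pos"][0],A[...,1]-s["tcp_pos"][1])<.028)
  Q=A[m][:,:2];print(len(Q),Q.mean(0))
  from scipy.optimize import least_squares
  r=least_squares(lambda p:np.hypot(Q[:,0]-p[0],Q[:,1]-p[1])-.0215,s["tcp_pos"][:2],loss="soft_l1",f_scale=.001);print(r.x)
E
```

```text
time_s: 12.2
tcp_pos: [0.4931, -0.142, 0.1097]
ee_rot: [[0.0, -0.194, -0.981], [0.007, -0.981, 0.194], [-1.0, -0.007, 0.001]]
wrist_force: [0.7, -0.3, -5.9]
gripper_width: 0.358
12.25 [ 0.49225981 -0.14190276  0.10960666]
[ 0.49162478 -0.14184236  0.10947808] [ 0.08086255 -1.00814313 -6.90443126] [-0.08581193  0.24927134  0.00570869]
186 [ 0.48458885 -0.12575095]
[ 0.49327977 -0.14094641]
```

View pics/s10.png

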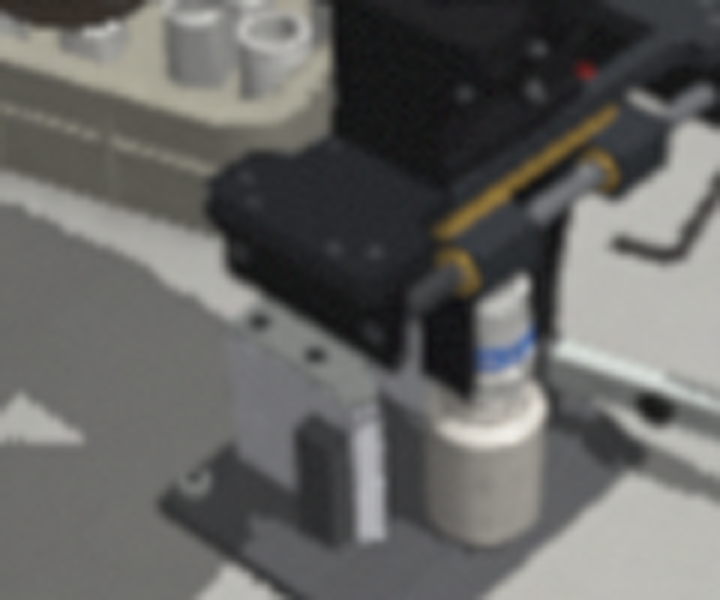

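```bash
python3 -m creep '[[0.1,5,-1,0,0],[0.1,10,-2,0,0],[0.1,14,-2.7,0,0],[0.1,18,-3.4,0,0],[0.1,22,-4.2,0,0],[0.1,26,-5,0,0],[0.1,30,-5.7,0,0],[0.1,30,-5.7,0,0]]'
```

```text
time_s: 13.1
tcp_pos: [0.5224, -0.1476, 0.1095]
ee_rot: [[-0.001, -0.194, -0.981], [0.007, -0.981, 0.194], [-1.0, -0.006, 0.002]]
wrist_force: [-0.2, -0.2, -6.1]
gripper_width: 0.365
```

Free so far; continuing to the seat slowly.

```bash
python3 -m creep '[[0.1,3,-0.6,0,0],[0.1,6,-1.2,0,0],[0.1,9,-1.7,0,0],[0.1,12,-2.3,0,0],[0.1,15,-2.9,0,0],[0.1,18,-3.4,0,0],[0.1,20,-3.8,0,0],[0.1,20,-3.8,0,0]]'
```

```text
time_s: 13.9
tcp_pos: [0.5428, -0.1515, 0.1095]
ee_rot: [[-0.001, -0.194, -0.981], [0.007, -0.981, 0.194], [-1.0, -0.006, 0.002]]
wrist_force: [0.1, -0.7, -6.2]
gripper_width: 0.361
```

```bash
python3 -m creep '[[0.1,1,-0.2,0,0],[0.1,2,-0.4,0,0],[0.1,3,-0.6,0,0],[0.1,4,-0.8,0,0],[0.1,5,-1,0,0],[0.1,5,-1,0,0],[0.1,5,-1,0,0],[0.1,5,-1,0,0]]'; python3 -c "
from h import *
for i in range(1):
  s=sense();print(s['tcp_pos'],s['wrist_force'])"
```

```text
time_s: 14.7
tcp_pos: [0.5478, -0.1525, 0.1095]
ee_rot: [[-0.001, -0.194, -0.981], [0.007, -0.981, 0.194], [-1.0, -0.006, 0.002]]
wrist_force: [-0.0, -0.2, -5.8]
gripper_width: 0.364
[ 0.54776532 -0.15251223  0.10948159] [-0.04943171 -0.17138455 -5.80979835]
```

```bash
python3 -m creep '[[0.1,0.5,-0.1,0,0],[0.1,1,-0.2,0,0],[0.1,1.5,-0.3,0,0],[0.1,2,-0.4,0,0],[0.1,2.5,-0.5,0,0],[0.1,3,-0.6,0,0],[0.1,3,-0.6,0,0],[0.1,3,-0.6,0,0]]'
```

```text
time_s: 15.5
tcp_pos: [0.5501, -0.1531, 0.1093]
ee_rot: [[-0.002, -0.194, -0.981], [0.007, -0.981, 0.194], [-1.0, -0.006, 0.003]]
wrist_force: [-4.1, -0.4, -4.0]
gripper_width: 0.358
```

```bash
python3 -m creep '[[0.1,-1.5,0.3,0,0],[0.1,-2,0.4,-0.5,0],[0.1,-2,0.4,-1,0],[0.1,-2,0.4,-1.5,0],[0.1,-2,0.4,-2,0],[0.1,-2,0.4,-2.3,0],[0.1,-2,0.4,-2.3,0],[0.1,-2,0.4,-2.3,0]]'
```

```text
time_s: 16.3
tcp_pos: [0.5486, -0.1527, 0.1076]
ee_rot: [[-0.001, -0.194, -0.981], [0.007, -0.981, 0.194], [-1.0, -0.006, 0.002]]
wrist_force: [-2.8, 1.1, -1.5]
gripper_width: 0.363
```

```bash
python3 -m creep '[[0.1,0,0,-0.7,0],[0.1,0,0,-0.7,0],[0.4,0,0,-0.7,0],[0.5,0,0,-0.7,0],[0.6,0,0,-0.5,0],[0.7,0,0,0,0],[0.8,0,0,0,0],[0.8,0,0,0,0]]'; python3 look.py scene s11 200 150 320 250 6
```

```text
time_s: 17.1
tcp_pos: [0.5489, -0.1528, 0.1077]
ee_rot: [[-0.0, -0.194, -0.981], [0.007, -0.981, 0.194], [-1.0, -0.006, 0.002]]
wrist_force: [0.3, 0.3, 0.2]
gripper_width: 0.751
17.15 [ 0.54876538 -0.15275516  0.10762415]
```

View pics/s11.png

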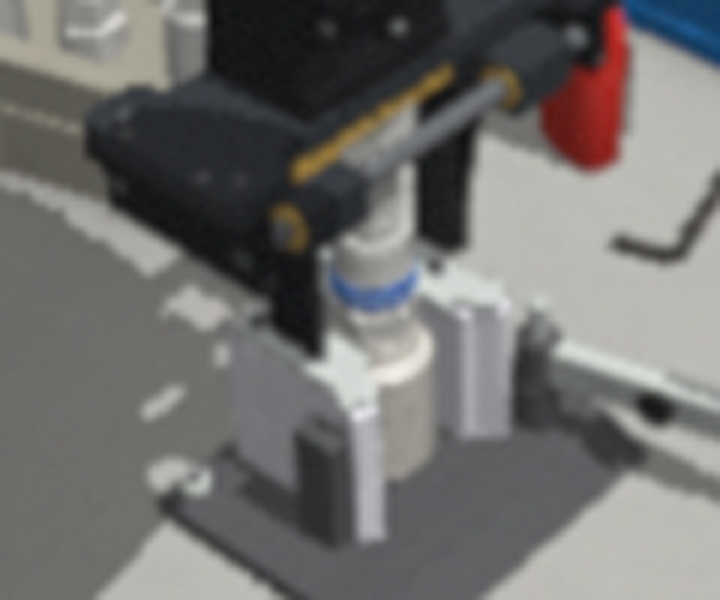

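```bash
python3 -m creep '[[1,0,0,5,0],[1,0,0,15,0],[1,0,0,30,0],[1,0,0,45,0],[1,0,0,60,0],[1,0,0,75,0],[1,0,0,95,0],[0.8,-15,0,105,0]]'; python3 -m creep '[[0.6,-20,-6,0,0.03],[0.4,-40,-12,0,0.06],[0.4,-60,-18,0,0.09],[0.4,-80,-20,0,0.12],[0.4,-90,-20,0,0.15],[0.4,-90,-20,0,0.19],[0.4,-90,-20,0,0.23],[0.4,-90,-20,0,0.26]]'; python3 - <<'E'
from h import *
for n in("top","scene"):
  c=capture(n);cv2.imwrite(f"pics/{n}12.png",cv2.resize(c["image"][140:290,180:380],None,fx=4,fy=4,interpolation=2))
  for m in mark_of(c,"gate_handle")[:2]: print(n,m["centre"],m["confidence"],onz(m["centre"],c,.125))
  for m in mark_of(c,"coupling_centre")[:2]: print(n,m["centre"],m["confidence"],onz(m["centre"],c,.0795))
  A=np.array([[zp((u,v),c) for u in range(180,400)] for v in range(150,300)])
  m=(A[...,2]>.115)&(A[...,2]<.155)&(np.hypot(A[...,0]-.391,A[...,1]+.2)<.05);print(m.sum(),A[m].mean(0),A[m].min(0),A[m].max(0))
print(sense()["tcp_pos"])
E
```

```text
time_s: 17.95
tcp_pos: [0.5358, -0.1529, 0.2154]
ee_rot: [[0.004, -0.193, -0.981], [0.006, -0.981, 0.193], [-1.0, -0.006, -0.003]]
wrist_force: [-0.2, -0.7, 0.3]
gripper_width: 0.962
time_s: 18.75
tcp_pos: [0.4459, -0.1731, 0.2165]
ee_rot: [[0.005, 0.067, -0.998], [0.006, -0.998, -0.067], [-1.0, -0.006, -0.005]]
wrist_force: [0.4, 0.1, -0.4]
gripper_width: 0.406
top [307.3, 268.9] 0.6 [ 0.38611996 -0.19806324  0.125     ]
58 [ 0.39087105 -0.20247289  0.14181904] [ 0.38367816 -0.2107638   0.11607876] [ 0.39916165 -0.19591702  0.15029336]
scene [340.0, 197.1] 0.83 [ 0.38750307 -0.19865412  0.125     ]
scene [263.7, 200.8] 0.92 [ 0.54517685 -0.15427922  0.0795    ]
97 [ 0.39034282 -0.197131    0.13290543] [ 0.38440129 -0.20572843  0.1153649 ] [ 0.3982116  -0.19282214  0.14640375]
[ 0.44588978 -0.17297405  0.21572039]
```

View pics/top12.png

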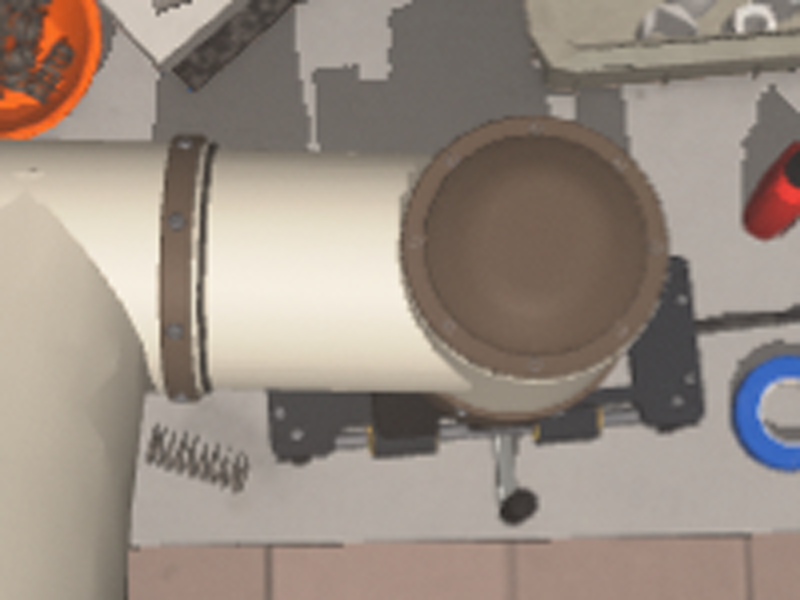

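View pics/scene12.png

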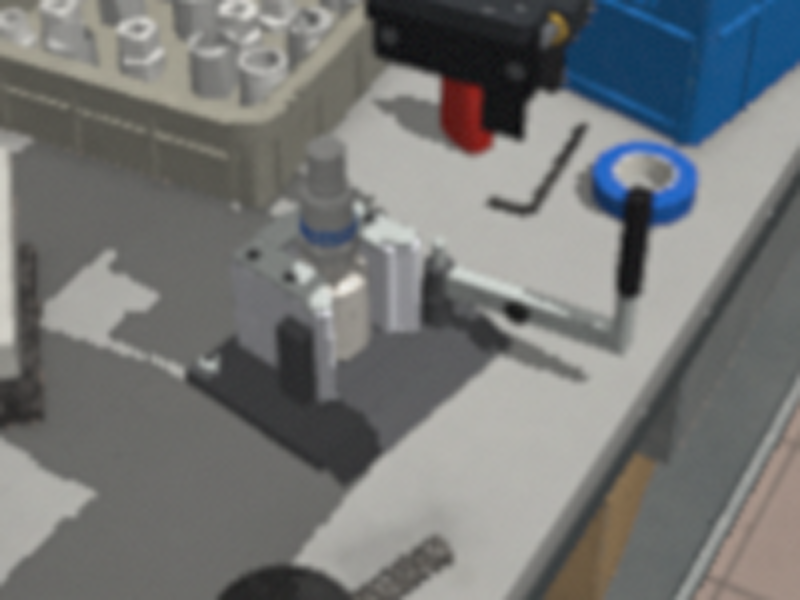

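```bash
python3 -m creep '[[0.4,-20,-10,0,0],[0.4,-40,-20,0,0],[0.4,-55,-28,0,0],[0.4,-55,-28,0,0],[0.4,-55,-28,-15,0],[0.4,-55,-28,-30,0],[0.4,-55,-28,-40,0],[0.4,-55,-28,-45,0]]'; python3 look.py scene s13 230 110 420 250 4
```

```text
time_s: 19.85
tcp_pos: [0.3907, -0.201, 0.1699]
ee_rot: [[0.002, 0.065, -0.998], [0.006, -0.998, -0.065], [-1.0, -0.006, -0.003]]
wrist_force: [0.3, -0.0, -0.6]
gripper_width: 0.399
19.9 [ 0.39047995 -0.20090197  0.16956121]
```

View pics/s13.png

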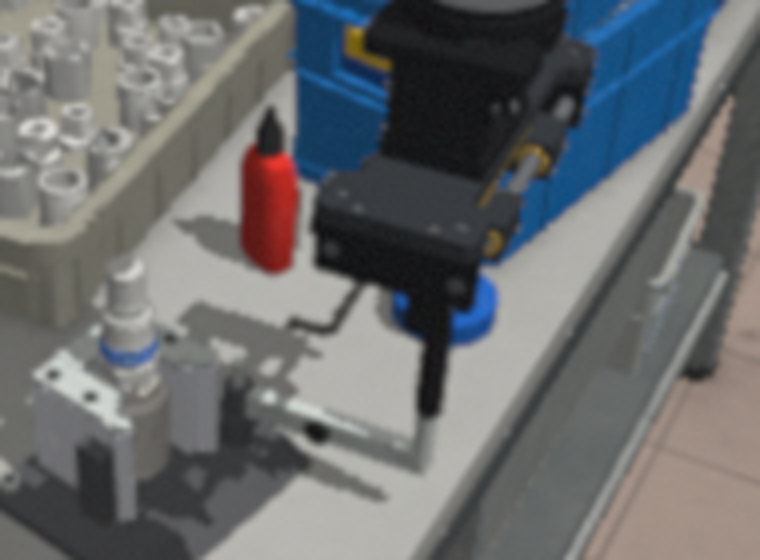

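```bash
python3 -m creep '[[0.4,0,0,-12,0],[0.4,0,0,-24,0],[0.4,0,0,-36,0],[0.4,0,0,-43,0],[0.4,0,0,-43,0],[0.3,0,0,-43,0],[0.25,0,0,-43,0],[0.25,0,0,-43,0]]'
```

```text
time_s: 20.7
tcp_pos: [0.3909, -0.201, 0.1271]
ee_rot: [[0.003, 0.065, -0.998], [0.006, -0.998, -0.065], [-1.0, -0.006, -0.003]]
wrist_force: [0.5, 0.3, -0.6]
gripper_width: 0.268
```

```bash
python3 -m creep '[[0.25,0.5,14.5,0,-0.13],[0.25,3,29,0,-0.26],[0.25,7,43,0,-0.39],[0.25,13,56,0,-0.52],[0.25,20.5,68.5,0,-0.65],[0.25,29.5,80,0,-0.78],[0.25,40,90,0,-0.91],[0.25,52,98.5,0,-1.04]]'; python3 look.py scene s14 180 110 380 260 4
```

```text
time_s: 21.5
tcp_pos: [0.4426, -0.1021, 0.1274]
ee_rot: [[0.006, -0.831, -0.557], [0.001, -0.557, 0.831], [-1.0, -0.005, -0.003]]
wrist_force: [-0.7, -1.2, 0.9]
gripper_width: 0.246
21.55 [ 0.4452226  -0.10140082  0.12769297]
```

View pics/s14.png

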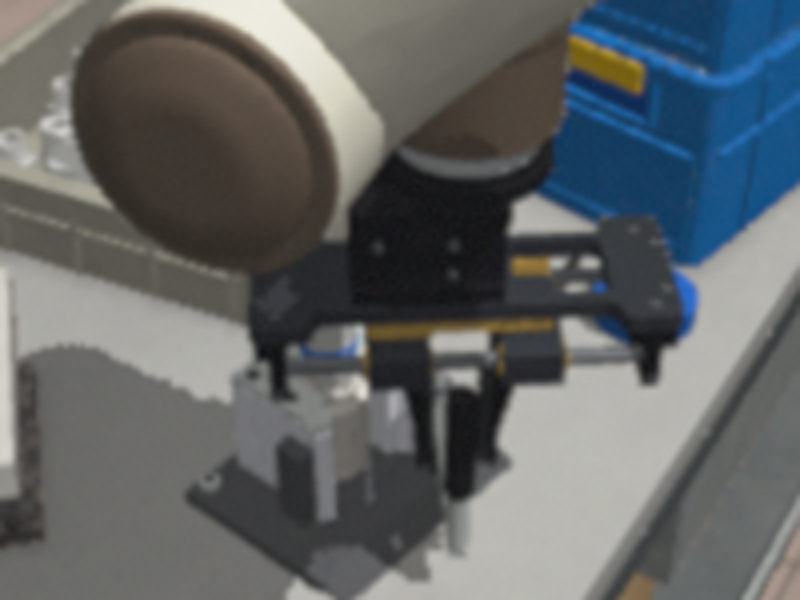

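```bash
python3 - <<'E'
from h import *
c=capture("scene")
A=np.array([[zp((u,v),c) for u in range(285,302)] for v in range(206,250,2)])
for r,v in zip(A,range(206,250,2)): print(v,[tuple(int(q) for q in np.round(p*1000)) for p in r[4:14:2]])
s=sense();print(s["tcp_pos"],s["ee_rot"])
E
```

```text
206 [(502, -192, 55), (500, -197, 52), (448, -108, 143), (520, -256, -2), (515, -257, -1)]
208 [(500, -189, 52), (447, -98, 146), (445, -103, 143), (441, -104, 144), (437, -105, 145)]
210 [(497, -184, 51), (445, -95, 144), (442, -97, 145), (439, -99, 144), (180, 403, 655)]
212 [(495, -179, 50), (444, -92, 142), (440, -93, 143), (437, -96, 142), (435, -101, 139)]
214 [(491, -172, 51), (444, -93, 136), (440, -93, 138), (437, -96, 137), (436, -102, 133)]
216 [(489, -169, 49), (443, -92, 132), (440, -94, 132), (437, -96, 132), (436, -102, 127)]
218 [(485, -161, 50), (444, -94, 125), (440, -94, 127), (437, -97, 126), (435, -101, 123)]
220 [(481, -154, 52), (443, -93, 120), (440, -94, 121), (437, -97, 120), (435, -102, 117)]
222 [(479, -150, 51), (444, -95, 113), (441, -96, 114), (436, -96, 116), (437, -105, 108)]
224 [(475, -144, 51), (443, -93, 110), (439, -94, 111), (437, -97, 109), (436, -105, 104)]
226 [(450, -97, 97), (444, -94, 104), (440, -96, 103), (437, -98, 104), (436, -104, 99)]
228 [(449, -96, 93), (444, -94, 98), (439, -94, 100), (437, -98, 98), (475, -183, 6)]
230 [(450, -97
[... 342 characters left out ...]
8, 3), (444, -95, 68), (440, -96, 69), (438, -101, 66), (462, -160, 1)]
240 [(475, -144, 1), (443, -95, 63), (439, -96, 64), (437, -100, 61), (460, -156, -1)]
242 [(473, -141, -1), (444, -96, 56), (440, -97, 57), (437, -101, 54), (457, -149, 0)]
244 [(470, -136, -2), (443, -95, 51), (438, -95, 54), (437, -101, 49), (454, -144, 0)]
246 [(468, -132, -3), (443, -96, 44), (439, -96, 46), (437, -102, 41), (451, -139, -1)]
248 [(465, -127, -3), (444, -96, 37), (440, -98, 38), (453, -134, -3), (449, -135, -2)]
[ 0.44439996 -0.10183207  0.12755592] [[ 8.84171376e-03 -8.26536232e-01 -5.62814074e-01]
 [ 8.17465718e-04 -5.62829912e-01  8.26572333e-01]
 [-9.99960577e-01 -7.76839718e-03 -4.30071594e-03]]
```

```bash
python3 -m creep '[[0.25,12.5,7,0,-0.128],[0.25,26,12,0,-0.258],[0.25,40.5,15.5,0,-0.388],[0.25,55,17,0,-0.518],[0.25,66,17,0,-0.618],[0.25,72.5,16,0,-0.678],[0.25,77,15.5,0,-0.72],[0.25,77,15.5,0,-0.72]]'
```

```text
time_s: 22.4
tcp_pos: [0.5214, -0.0867, 0.1275]
ee_rot: [[0.007, -0.993, 0.12], [-0.005, 0.12, 0.993], [-1.0, -0.008, -0.004]]
wrist_force: [0.7, -0.6, -0.0]
gripper_width: 0.249
```

```bash
python3 -m creep '[[0.25,1,-0.1,0,-0.02],[0.25,2,-0.3,0,-0.04],[0.25,3,-0.4,0,-0.06],[0.25,4,-0.6,0,-0.07],[0.25,5,-0.8,0,-0.07],[0.25,6,-1,0,-0.07],[0.25,6,-1,0,-0.07],[0.25,6,-1,0,-0.07]]'; python3 look.py scene s15 180 110 380 260 4
```

```text
time_s: 23.2
tcp_pos: [0.5269, -0.0877, 0.1274]
ee_rot: [[0.006, -0.982, 0.189], [-0.006, 0.189, 0.982], [-1.0, -0.007, -0.004]]
wrist_force: [-2.6, 1.2, 0.9]
gripper_width: 0.25
23.25 [ 0.5269065  -0.08766337  0.12745652]
```

View pics/s15.png

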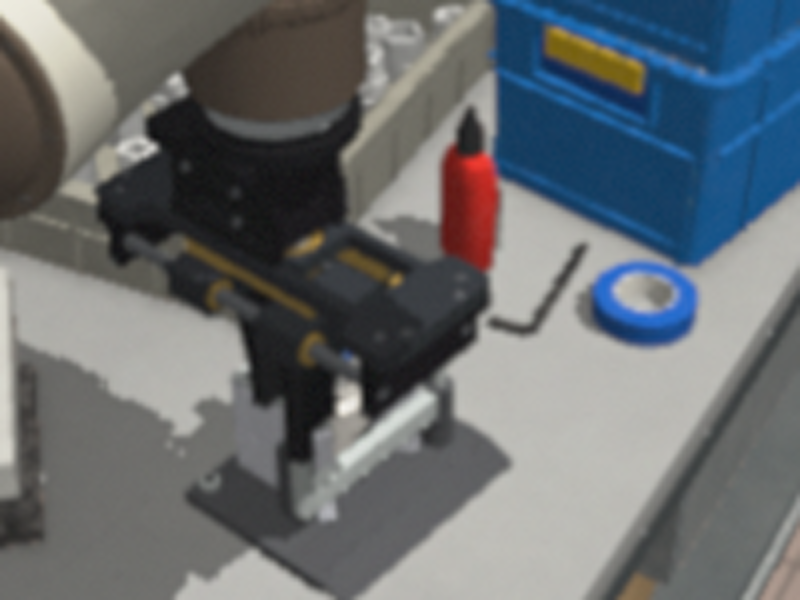

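```bash
python3 -m creep '[[0.25,0.5,-0.1,0,0],[0.25,1,-0.2,0,0],[0.25,1.5,-0.3,0,0],[0.25,2,-0.4,0,0],[0.25,2.5,-0.5,0,0],[0.25,3,-0.6,0,0],[0.25,3,-0.6,0,0],[0.25,3,-0.6,0,0]]'
```

```text
time_s: 24.05
tcp_pos: [0.5271, -0.0879, 0.1271]
ee_rot: [[-0.0, -0.982, 0.19], [-0.005, 0.19, 0.982], [-1.0, -0.001, -0.005]]
wrist_force: [-8.1, 4.3, 6.8]
gripper_width: 0.252
```

Firm stop: the gate is shut. Back off, open, retreat upward, check.

```bash
python3 -m creep '[[0.25,-1,0.2,0,0],[0.25,-2,0.4,0,0],[0.3,-2,0.4,0,0],[0.35,-2,0.4,0,0],[0.4,-2,0.4,0,0],[0.4,-2,0.4,0,0],[0.4,-2,0.4,0,0],[0.4,-2,0.4,0,0]]'; python3 -m creep '[[0.4,0,0,8,0],[0.4,0,0,20,0],[0.4,0,0,40,0],[0.4,0,0,60,0],[0.4,0,0,80,0],[0.4,0,0,100,0],[0.4,-10,20,120,0],[0.4,-25,40,130,0]]'; python3 -m creep '[[0.4,-20,20,10,0],[0.4,-40,50,20,0],[0.4,-60,80,30,0],[0.4,-80,115,40,0],[0.4,-95,150,40,0],[0.4,-105,185,40,0],[0.4,-110,220,40,0],[0.4,-110,220,40,0]]'; python3 look.py top t16 210 150 350 250 5; python3 look.py scene s16 180 130 340 250 5; python3 - <<'E'
from h import *
for n in("top","scene"):
  c=capture(n)
  for k,z in(("gate_handle",.125),("coupling_centre",.0795),("tin_centre",.0275),("sealant_bottle",0)):
    for m in mark_of(c,k)[:1]: print(n,k,m["confidence"],np.round(onz(m["centre"],c,z),4))
  A=np.array([[zp((u,v),c) for u in range(180,400)] for v in range(150,300)])
  for nm,x,y,lo,hi,r in(("handle",.52,-.087,.125,.155,.03),("top",.549,-.153,.135,.155,.03)):
    m=(A[...,2]>lo)&(A[...,2]<hi)&(np.hypot(A[...,0]-x,A[...,1]-y)<r)
    if m.sum(): print(n,nm,m.sum(),np.round(A[m].mean(0),4),np.round((A[m].min(0)+A[m].max(0))/2,4))
E
```

```text
time_s: 24.85
tcp_pos: [0.5252, -0.0876, 0.1271]
ee_rot: [[-0.0, -0.982, 0.19], [-0.005, 0.19, 0.982], [-1.0, -0.001, -0.005]]
wrist_force: [0.3, 0.4, -0.1]
gripper_width: 0.399
time_s: 25.65
tcp_pos: [0.5013, -0.0474, 0.2601]
ee_rot: [[0.004, -0.982, 0.191], [-0.005, 0.191, 0.982], [-1.0, -0.005, -0.004]]
wrist_force: [0.2, 0.2, 0.0]
gripper_width: 0.401
time_s: 26.45
tcp_pos: [0.3909, 0.1755, 0.3016]
ee_rot: [[0.007, -0.983, 0.186], [-0.003, 0.186, 0.983], [-1.0, -0.007, -0.001]]
wrist_force: [0.1, -0.3, -0.0]
gripper_width: 0.397
26.5 [0.39094214 0.17409798 0.30130332]
26.55 [0.39104013 0.17312812 0.30104889]
top gate_handle 0.58 [ 0.5255 -0.0822  0.125 ]
top coupling_centre 0.82 [ 0.549  -0.154   0.0795]
top tin_centre 0.74 [0.4379 0.0564 0.0275]
top sealant_bottle 0.58 [ 0.5706 -0.3692  0.    ]
top handle 54 [ 0.5223 -0.0875  0.1433] [ 0.5232 -0.0872  0.1374]
top top 84 [ 0.5463 -0.1524  0.1478] [ 0.5462 -0.153   0.1441]
scene tin_centre 0.85 [0.4393 0.0614 0.0275]
```

View pics/t16.png

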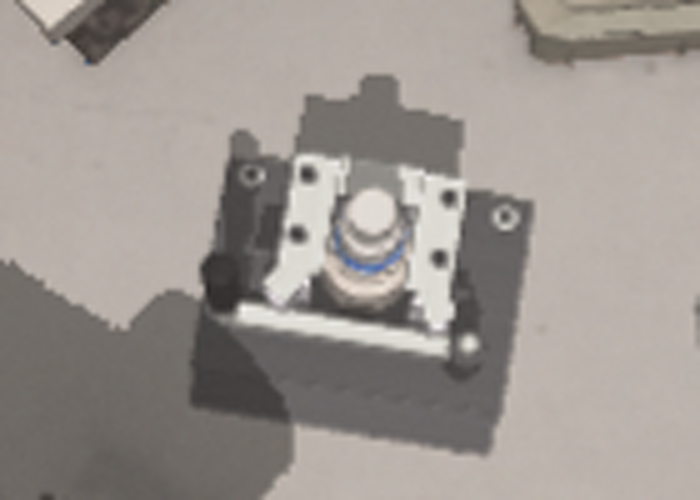

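View pics/s16.png

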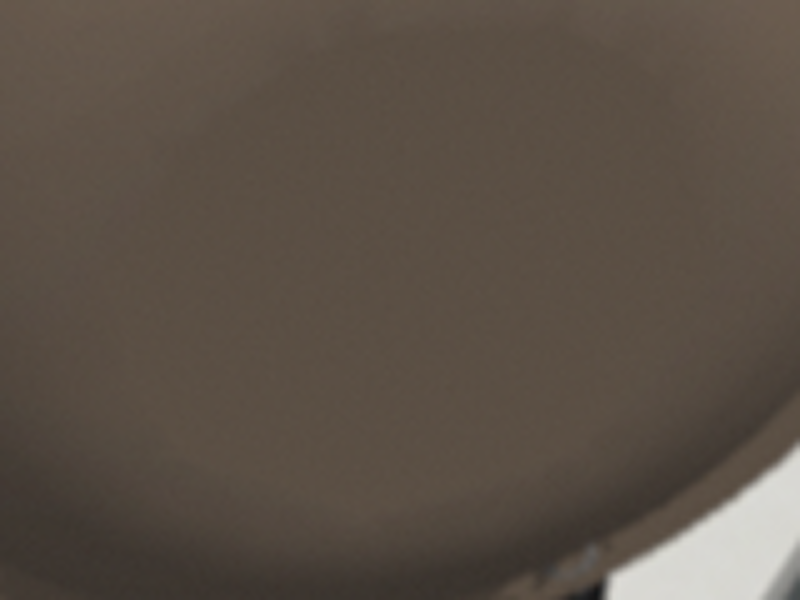

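```bash
python3 -c "
from station import *
print(sense()['wrist_force']);print(finish_job())"
```

```text
[-0.63265712 -0.13652053 -0.89272951]
the job is handed in; nothing more can be done
None
```

The coupling is loaded and the job is handed in at about 27 s of the 67 s allowed; no verdict was reported. I swung the gate open to about 1.75 rad and slid the coupling upright into the slot until it touched the back stop. I then set it on the base plate, released it, and pushed the gate shut against its stop, where the wrist read about 8 N.

**Last checks, from the top camera:**
- **Gate:** shut, at roughly 0.01 rad.
- **Coupling:** upright, about 2 mm short of fully back, and sideways within about 1 mm of the seat.
- **Tin:** within about 4 mm of where it started, by the network's estimate.
- **Bottle:** the network's estimate differed by about 8 mm from the start. I put this down to network noise, because the arm never went near the bottle.
- **Robot:** held clear, with the wrist force near zero.

**Check that failed:** the last scene-camera picture was blocked by the arm. The final state therefore rests on the top camera, apart from one tin estimate from the scene camera, which agreed. The seating itself was seen in the scene camera before the gate was shut.

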